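# Strip the change-gear quadrant into the gear drawer

### The arm

A 6-joint arm with a two-finger parallel gripper is mounted at the origin on the work surface. World frame = base frame: x ahead of the robot, y to its left, z up, the work surface at z = 0. Lengths are in mm, angles in rad, forces in N, time in s.
With the tool pointing down it reaches from about 350 to 975 mm from the base axis. Payload 7.1 kg.
Tool frame: the origin (TCP) lies midway between the tips of the shut fingers; the grasp point (between the pads) lies 19 mm behind it (ctrl.grasp_offset is the distance from the TCP to the grasp point, in mm); z points along the fingers, y is the line along which they close (so a half turn about z gives the same grasp; the last joint's range is limited). The gripper opens to 88 mm and grips with 3 to 60 N. Pads are 20 mm wide; open, the fingers measure 115 mm over their backs; the gripper's body (75 mm by 178 mm) begins 61 mm behind the grasp point.
Start: joints at [-0.019, 0.423, 1.63, -0, 1.089, -0.019], TCP at [624.984, 0.026, 222.675] pointing down, gripper open.
Joint ranges: [-3, 3], [-0.9, 2.11], [0.09, 2.58], [-1.31, 4.45], [0.11, 2.69], [-2.54, 2.54]. Speed limits (rad/s): [2.39, 2.39, 3.01, 3.14, 3.14, 3.14].

### API

Orientations are given as a rotation vector (axis times angle).
In Python, from workcell import ctrl gives the robot as it stands. The module is installed in compiled form; this text tells all that it offers.
- The arm moves only by the tool servo_tool, never from a script. Its argument "rows" is a list of rows, each a list of 7 numbers: the turn, a rotation vector about the tool's x, y, z as a fraction of full scale, then the shift along the tool's x, y, z as a fraction of full scale, then the finger opening in mm, from 0 to 87.8. A call has 1 to 10 rows; each row is the pose to reach, as a shift and turn from the pose commanded when the call began, along the tool's axes at that moment; what a row does not reach only later rows make up. Full scale, the value 1, is 20 cm for a shift and 1.5 rad for a turn. A row lasts 1/8 s, in which the tool goes at most 62.5 mm and 10.7 degrees, less where a joint would pass 70% of its speed; a pose out of reach is approached as far as the arm can. A call with a number of a shift or a turn outside -1 to 1 is refused whole. A call with a gripper value outside its range is refused whole. The fingers move at their own pace and stop on an object; the grip force is fixed at half the most. Time passes only in rows, so rows that repeat a pose let the fingers close. It gives the time, the measured TCP pose, the force, the opening and the grip force at its end, in the units of the state.
- ctrl.get_obs(): the state, without advancing time (a new reading comes with each control period).
- ctrl.get_image(name): name is "scene" or "side" or "wrist"; returns (picture, depth): 400x640x3 uint8, red, green, blue; 400x640 float32, mm along the optical axis (not along the pixel's ray), 0 where there is no reading.
- ctrl.camera_info(name): a dict with "intrinsics" (3x3 intrinsics, pixels), "k1" (the pictures are not rectified: a ray, as slopes to the right and down, at radius r is drawn at 1 + k1 r^2 times it, then the intrinsics apply), "R" (3x3) and "t" (3): a world point X has camera coordinates R X + t. Camera axes: x right, y down, z forward; pixel columns grow to the right and rows downward; lengths in mm; the calibration is good to about 2 mm. A picture is of the moment at which its call begins: read the wrist's pose just before it. camera_info takes no time and is no camera call; for the wrist camera it gives the pose at the moment of the call.
- ctrl.close_job(): hands the job in; it is judged then, once.
The state is a dict: "t": time; "qpos": joint angles; "qvel": joint speeds; "joint_torque": joint torques, N m; "ee_pos": TCP position; "orientation": TCP orientation; "ft_force": force on the tool from outside, world axes, zero at the start; "moment": the same for the moment, N m; "width": finger opening in mm; "grasp_force": force on a finger pad.
Only numpy, scipy, OpenCV 4.12 (cv2) and the standard library are available. Lean on these libraries where they do the work, as an engineer would, in place of code of your own. Each camera call takes 0.05 s, during which the arm holds its last target. There are 200 camera calls.

### The job

Strip the four change gears off the two studs of the lathe's quadrant and put each one away in the drawer insert whose round recess is cut for its diameter. Each gear must lie flat on the floor of its own recess, hub upwards; set them down, do not let them fall.

Things in the scene. Friction and masses are not known exactly. Their poses are not given: they have to be found in the camera images.
- quadrant: Grey cast change-gear arm, 18 mm thick, flat on the bench, stays put. Origin: underside, midway between its two upright studs, which stand at x = -62.5 and +62.5 mm: 25 mm collar, top 23 mm up, carries the lower gear; above it a 14 mm pin, tip 95 mm up. Stud nuts are off. Boss (28 mm high) at +x end to x = 231 mm; dish of nuts (72 mm wide, 14 mm high) near x = -180 mm.
- gear40: Steel change gear, 40 mm across the teeth: the smallest, a plain solid pinion, about 150 g. Rim 12 mm thick; on it a smooth round hub, 26 mm across and 20 mm tall (32 mm overall), to grip. Bore 18 mm (stud pin 14 mm). Origin: centre of the underside, z up through the hub. Starts as the upper gear on either stud, resting on the lower gear's hub.
- gear60: Steel change gear, 60 mm across the teeth: the second smallest, a plain solid gear, about 270 g. Rim 12 mm thick; on it a smooth round hub, 26 mm across and 20 mm tall (32 mm overall), to grip. Bore 18 mm (stud pin 14 mm). Origin: centre of the underside, z up through the hub. Starts as the upper gear on either stud, resting on the lower gear's hub.
- gear80: Steel change gear, 80 mm across the teeth: the second largest, with a dark recessed solid web, about 420 g. Rim 12 mm thick; on it a smooth round hub, 26 mm across and 20 mm tall (32 mm overall), to grip. Bore 18 mm (stud pin 14 mm). Origin: centre of the underside, z up through the hub. Starts as the lower gear on either stud, on the collar, a smaller gear on its hub.
- gear100: Steel change gear, 100 mm across the teeth: the largest, with five dark spokes, about 550 g. Rim 12 mm thick; on it a smooth round hub, 26 mm across and 20 mm tall (32 mm overall), to grip. Bore 18 mm (stud pin 14 mm). Origin: centre of the underside, z up through the hub. Starts as the lower gear on either stud, on the collar, a smaller gear on its hub.
- nest40: Fixed wooden insert, 128 mm square, 14 mm high, one of four (two by two, 130 mm apart, order varies) in a steel drawer with 16 mm rim. Its round dark-lined recess, 54 mm wide and 8 mm deep, is cut for the 40 mm gear, 7 mm clear all round. Origin: centre of the insert's underside, z up; recess floor, where the gear rests, 6 mm above it.
- nest60: Fixed wooden insert, 128 mm square, 14 mm high, one of four (two by two, 130 mm apart, order varies) in a steel drawer with 16 mm rim. Its round dark-lined recess, 74 mm wide and 8 mm deep, is cut for the 60 mm gear, 7 mm clear all round. Origin: centre of the insert's underside, z up; recess floor, where the gear rests, 6 mm above it.
- nest80: Fixed wooden insert, 128 mm square, 14 mm high, one of four (two by two, 130 mm apart, order varies) in a steel drawer with 16 mm rim. Its round dark-lined recess, 94 mm wide and 8 mm deep, is cut for the 80 mm gear, 7 mm clear all round. Origin: centre of the insert's underside, z up; recess floor, where the gear rests, 6 mm above it.
- nest100: Fixed wooden insert, 128 mm square, 14 mm high, one of four (two by two, 130 mm apart, order varies) in a steel drawer with 16 mm rim. Its round dark-lined recess, 114 mm wide and 8 mm deep, is cut for the 100 mm gear, 7 mm clear all round. Origin: centre of the insert's underside, z up; recess floor, where the gear rests, 6 mm above it.
Things that resemble listed ones, but are neither listed nor needed, are in the scene too. What is shaped like the gear80 but pink is not meant. What is shaped like the gear100 but purple is not meant.

How it is judged (in metres and radians):
At the end, for the whole second after the job is handed in: Each of the four gears lies hub up (within 0.06 rad of level) in the insert cut for its diameter: its centre within 10 mm of the insert's centre, its underside on the recess floor (3 to 8.5 mm above the insert's underside, nominally 6), released and at rest (below 0.02 m/s) (horizontal distance between gear40 and nest40 below 0.01 m and z of gear40 in the frame of nest40 between 0.003 and 0.0085 m and angle between each of gear40, gear60, gear80, gear100's own z axis and vertical below 0.06 rad and linear speed of each of gear40, gear60, gear80, gear100 below 0.02 m/s and horizontal distance between gear60 and nest60 below 0.01 m and z of gear60 in the frame of nest60 between 0.003 and 0.0085 m and horizontal distance between gear80 and nest80 below 0.01 m and z of gear80 in the frame of nest80 between 0.003 and 0.0085 m and horizontal distance between gear100 and nest100 below 0.01 m and z of gear100 in the frame of nest100 between 0.003 and 0.0085 m); the robot touches nothing.
It fails at once if the 40 mm gear is let fall (moving faster than 0.8 m/s while no finger touches it) (linear speed of gear40 above 0.8 m/s and contact force between gear40 and the fingers below 0.2 N).
It fails at once if the 60 mm gear is let fall (moving faster than 0.8 m/s while no finger touches it) (linear speed of gear60 above 0.8 m/s and contact force between gear60 and the fingers below 0.2 N).
It fails at once if the 80 mm gear is let fall (moving faster than 0.8 m/s while no finger touches it) (linear speed of gear80 above 0.8 m/s and contact force between gear80 and the fingers below 0.2 N).
It fails at once if the 100 mm gear is let fall (moving faster than 0.8 m/s while no finger touches it) (linear speed of gear100 above 0.8 m/s and contact force between gear100 and the fingers below 0.2 N).
It also fails if it takes over 106 s, if anything falls off the work surface, if the arm or the gripper's body presses on something with over 40 N, if the wrist force passes 120 N, or if a joint passes its speed limit or range.

## Working session

There is one attempt and no reset: what is moved stays moved. The work goes in short steps, Python scripts to look and compute and a tool call to move; the robot and the scene stay as the last step left them, time stands still between calls to the robot, and variables do not carry over. Pictures are saved under pics/ and viewed, at most 14 in all, crops included, and the job is handed in when it is done.

Besides the shell and the picture viewer there is one more tool, called by a JSON object that holds its "api" and its "payload", one argument or row to a line. servo_tool: Moves the arm, as the interface text tells. Its arguments: {"type":"object","properties":{"rows":{"type":"array","items":{"type":"array","items":{"type":"number"}}}},"required":["rows"]}

```bash
mkdir -p pics; cat > h.py <<'E'
import numpy as np, cv2
from workcell import ctrl
def grab(n,tag):
    info=ctrl.camera_info(n); im,d=ctrl.get_image(n)
    cv2.imwrite(f'pics/{tag}.png',im[:,:,::-1]); np.savez(f'pics/{tag}.npz',im=im,d=d,K=info['intrinsics'],k1=info['k1'],R=info['R'],t=info['t'])
    return im,d,info
def load(tag): return np.load(f'pics/{tag}.npz')
def rays(uv,z):
    K=np.array(z['K']); k=float(z['k1']); uv=np.array(uv,float).reshape(-1,1,2)
    return cv2.undistortPoints(uv,K,np.array([k,0,0,0,0.]),).reshape(-1,2) if True else 0
def onplane(uv,h,z):
    p=rays(uv,z); R=np.array(z['R']);t=np.array(z['t']).ravel()
    c=-R.T@t; d=np.c_[p,np.ones(len(p))]@R
    return c+d*((h-c[2])/d[:,2])[:,None]
def cloud(z):
    h,w=z['d'].shape; v,u=np.mgrid[:h,:w]; p=rays(np.c_[u.ravel(),v.ravel()],z)
    D=z['d'].ravel(); X=np.c_[p*D[:,None],D]-np.array(z['t']).ravel()
    X=X@np.array(z['R']); X[D<=0]=np.nan
    return X.reshape(h,w,3)
E
python3 - <<'E'
from h import *
for n in('scene','side','wrist'):
    im,d,i=grab(n,n+'0'); R=np.array(i['R']);print(n,-R.T@np.array(i['t']).ravel(),R[2],i['k1'],i['intrinsics'])
E
```

```text
scene [1112.08807314  752.33153282  857.28398697] [-0.50649871 -0.60842081 -0.61096904] -0.014668066928189318 [[501.55291816   0.         313.48652   ]
 [  0.         501.55291816 192.83842421]
 [  0.           0.           1.        ]]
side [ 207.54148258 -552.31121729  760.96196632] [ 0.3120315   0.60527136 -0.7323134 ] 0.021222085011044507 [[455.45418761   0.         319.23915405]
 [  0.         455.45418761 203.71865275]
 [  0.           0.           1.        ]]
wrist [625.07199     78.50325983 382.89374396] [-0.00136915 -0.28494877 -0.95854177] -0.038704888131330356 [[276.65983035   0.         314.63566387]
 [  0.         276.65983035 198.9162011 ]
 [  0.           0.           1.        ]]
```

View pics/scene0.png

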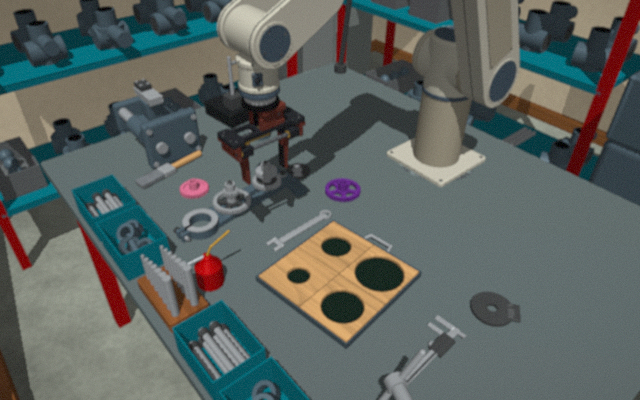

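View pics/side0.png

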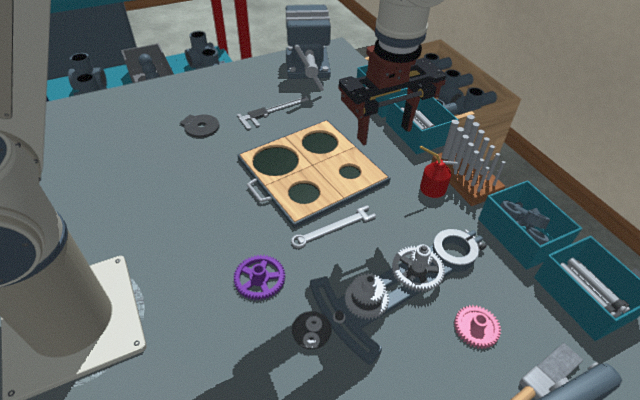

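The scene view shows the recesses at about (298,276) for 40, (336,246) for 60, (343,307) for 80 and (380,273) for 100. The side view shows the gears on their studs at about (367,290) and (419,262), with the pink and purple decoys lying off to the side.

```bash
python3 - <<'E'
from h import *
o=ctrl.get_obs(); print(o['t'],o['ee_pos'],o['orientation'],o['width'],cv2.Rodrigues(np.array(o['orientation'],float))[0].round(3))
seeds={'scene0':[(298,276),(336,246),(343,307),(380,273)],'side0':[(349,171),(304,192),(320,141),(276,160)]}
for n,s in seeds.items():
    z=load(n); g=cv2.cvtColor(z['im'],cv2.COLOR_RGB2GRAY)
    m=(z['im'][:,:,0]<90).astype(np.uint8)
    _,lab,st,_=cv2.connectedComponentsWithStats(m)
    for p in s:
        l=lab[p[1],p[0]]; c=max(cv2.findContours((lab==l).astype(np.uint8),0,1)[0],key=cv2.contourArea).reshape(-1,2)
        w=onplane(c,14,z); (cx,cy),r=cv2.minEnclosingCircle(w[:,:2].astype(np.float32)); A=np.c_[2*w[:,:2],np.ones(len(w))]; q=np.linalg.lstsq(A,(w[:,:2]**2).sum(1),rcond=None)[0]
        print(n,p,len(c),q[:2].round(1),'D',2*np.sqrt(q[2]+q[0]**2+q[1]**2).round(1))
    X=cloud(z)
    x0=onplane([(419,255),(367,283)] if n=='side0' else [(232,190),(265,170)],75,z).round(); print(x0)
    for zl,zh in((82,90),(91,99),(62,70),(30,38)):
        P=X[(X[...,2]>zl)&(X[...,2]<zh)]
        for c in x0:
            q=P[np.hypot(*(P[:,:2]-c[:2]).T)<60]
            if len(q): print(zl,zh,c[:2],len(q),q.min(0).round(),q.max(0).round(),q.mean(0).round(1))
E
python3 - <<'E'
import cv2
a=cv2.imread('pics/side0.png')[190:350,290:490];cv2.imwrite('pics/c1.png',cv2.resize(a,None,fx=3.5,fy=3.5,interpolation=2))
E
```

```text
0.15 [6.24560563e+02 3.20898233e-02 2.22062346e+02] [-2.22084956e+00 -2.22077500e+00  1.31741601e-03] 87.76832255882678 [[ 0.     1.    -0.001]
 [ 1.    -0.     0.   ]
 [ 0.    -0.001 -1.   ]]
scene0 (298, 276) 49 [635.4 126.9] D 43.2
scene0 (336, 246) 66 [506.8 109.6] D 62.4
scene0 (343, 307) 102 [618.6 256. ] D 84.2
scene0 (380, 273) 115 [489.8 238.8] D 102.8
[[ 618. -169.   75.]
 [ 500. -188.   75.]]
82 90 [ 618. -169.] 45 [ 603. -196.   83.] [ 630. -169.   90.] [ 616.8 -179.3   87. ]
82 90 [ 500. -188.] 35 [ 479. -211.   82.] [ 505. -184.   89.] [ 495.2 -195.8   86.4]
91 99 [ 618. -169.] 18 [ 611. -189.   91.] [ 628. -177.   98.] [ 617.1 -181.6   94. ]
91 99 [ 500. -188.] 17 [ 486. -203.   91.] [ 497. -185.   98.] [ 491.8 -196.4   94.2]
62 70 [ 618. -169.] 65 [ 596. -198.   62.] [ 634. -163.   70.] [ 618.2 -175.7   66.4]
62 70 [ 500. -188.] 153 [ 462. -231.   62.] [ 522. -166.   70.] [ 495.8 -191.4   67.1]
30 38 [ 618. -169.] 421 [ 564. -228.   30.] [ 676. -132.   38.] [ 620.8 -173.8   34.3]
30 38 [ 500. -188.] 246 [ 450. -236.   30.] [ 532. -158.   38.] [ 498.  -188.2   34.2]
si
[... 200 characters left out ...]
 75.]]
82 90 [ 611. -182.] 100 [ 605. -196.   82.] [ 631. -169.   90.] [ 615.9 -184.4   87. ]
82 90 [ 492. -194.] 115 [ 481. -211.   82.] [ 507. -185.   90.] [ 491.8 -199.5   87.3]
91 99 [ 611. -182.] 37 [ 605. -189.   91.] [ 622. -177.   99.] [ 615.9 -183.1   94.7]
91 99 [ 492. -194.] 42 [ 487. -204.   91.] [ 500. -192.   99.] [ 493.1 -198.8   95. ]
62 70 [ 611. -182.] 130 [ 597. -202.   62.] [ 636. -164.   70.] [ 612.  -187.3   67.2]
62 70 [ 492. -194.] 483 [ 464. -227.   62.] [ 523. -168.   70.] [ 490.4 -202.2   67.7]
30 38 [ 611. -182.] 929 [ 567. -232.   30.] [ 667. -131.   38.] [ 611.6 -187.4   34.9]
30 38 [ 492. -194.] 615 [ 432. -237.   30.] [ 533. -159.   38.] [ 482.3 -209.8   34.6]
```

View pics/c1.png

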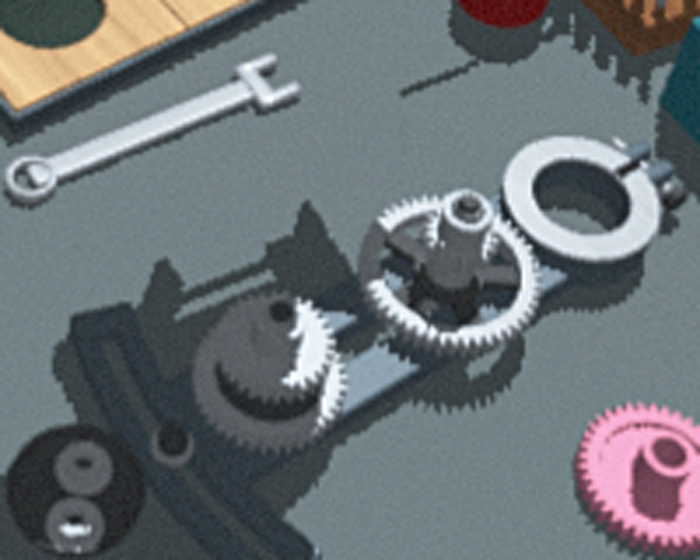

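View pics/wrist0.png

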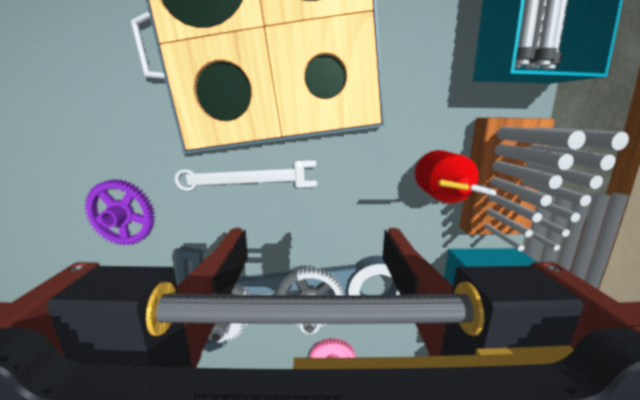

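The crop shows the 60 gear over the 80 on the near stud and the 40 gear over the spoked 100 on the far stud. The wrist view shows the red can and rods to the right of the drawer, so I'll check how tall the obstacles are and fit the drawer square.

```bash
python3 - <<'E'
from h import *
for n in('scene0','side0','wrist0'):
    z=load(n); X=cloud(z); im=z['im'].astype(int)
    P=X.reshape(-1,3)
    wood=(im[...,0]-im[...,2]>45)&(im[...,0]>150)&(X[...,0]>400)&(X[...,0]<720)&(X[...,1]>30)&(X[...,1]<340)&(X[...,2]<40)
    zz=X[wood][:,2]; print(n,'wood z',np.median(zz),wood.sum())
    _,lab,st,_=cv2.connectedComponentsWithStats(cv2.morphologyEx(wood.astype(np.uint8),3,np.ones((5,5))))
    l=1+st[1:,4].argmax(); c=max(cv2.findContours((lab==l).astype(np.uint8),0,1)[0],key=cv2.contourArea).reshape(-1,2)
    for h in(14,16):
        r=cv2.minAreaRect(onplane(c,h,z)[:,:2].astype(np.float32)); print(h,np.round(r[0],1),np.round(r[1],1),r[2], np.round(cv2.boxPoints(r)).tolist())
    if n!='wrist0':
        m=(X[...,2]>40)&(X[...,0]>400)&(X[...,0]<800)&(X[...,1]>-330)&(X[...,1]<340)
        Q=X[m]; H={}
        for x,y,h in Q: k=(int(x//40)*40,int(y//40)*40); H.setdefault(k,[]).append(h)
        print({k:(len(v),int(np.percentile(v,97))) for k,v in sorted(H.items()) if len(v)>4})
E
```

```text
scene0 wood z 17.884653435405568 6449
14 [560.4 180.6] [261.4 260.5] 7.4947309494018555 [[414.0, 293.0], [448.0, 34.0], [707.0, 68.0], [673.0, 327.0]]
16 [561.8 181.9] [260.8 259.9] 7.511751174926758 [[416.0, 294.0], [449.0, 36.0], [708.0, 70.0], [674.0, 328.0]]
{(440, -240): (8, 83), (440, -200): (32, 71), (440, 40): (27, 578), (480, -240): (60, 94), (480, -200): (207, 93), (480, 40): (308, 583), (520, -200): (7, 65), (520, -80): (54, 568), (520, -40): (72, 566), (520, 0): (237, 347), (520, 40): (626, 589), (560, -80): (168, 575), (560, -40): (122, 568), (560, 0): (696, 434), (560, 40): (951, 596), (600, -200): (231, 94), (600, -80): (134, 580), (600, -40): (252, 574), (600, 0): (1276, 573), (600, 40): (1169, 590), (640, -80): (333, 572), (640, -40): (902, 568), (640, 0): (1828, 566), (640, 40): (808, 571), (680, -40): (237, 347), (680, 0): (444, 347), (720, 0): (33, 137), (760, -40): (9, 86), (760, 0): (343, 118)}
side0 wood z 18.684973172753832 5227
14 [566.  187.7] [260.9 261.6] 7.510589122772217 [[420.0, 300.0], [454.0, 41.0], [712.0, 75.0], [678.0, 334.0]]
16 [565.  185.8] [260
[... 229 characters left out ...]
), (520, -40): (526, 347), (520, 0): (303, 347), (560, -200): (14, 69), (560, -80): (33, 502), (560, -40): (2107, 483), (560, 0): (723, 471), (600, -240): (14, 69), (600, -200): (405, 95), (600, -80): (160, 499), (600, -40): (2042, 479), (600, 0): (6, 404), (640, -80): (5, 493), (640, -40): (829, 459), (640, 0): (207, 344), (680, -40): (492, 347), (680, 0): (222, 347), (720, 0): (25, 140), (760, -40): (300, 83), (760, 0): (239, 120)}
wrist0 wood z 15.821169005147286 23197
14 [569.3 142.5] [261.5 178.6] 7.513569355010986 [[428.0, 214.0], [451.0, 37.0], [711.0, 71.0], [687.0, 248.0]]
16 [569.6 142.2] [260.  177.6] 7.513563632965088 [[429.0, 213.0], [452.0, 37.0], [710.0, 71.0], [687.0, 247.0]]
```

{"api": "servo_tool", "payload": {
  "rows": [
    [0,0,0,-0.5,-0.33,0.2,50],
    [0,0,0,-0.99,-0.658,0.51,50],
    [0,0,0,-0.99,-0.658,0.51,50],
    [0,0,0,-0.99,-0.658,0.51,50],
    [0,0,0,-0.99,-0.658,0.51,50],
    [0,0,0,-0.99,-0.658,0.51,50],
    [0,0,0,-0.99,-0.658,0.51,50],
    [0,0,0,-0.99,-0.658,0.51,50]
  ]
}}

```text
t: 1.15
ee_pos: [494.5, -197.2, 121.3]
orientation: [2.219, 2.222, 0.001]
ft_force: [0.3, -0.2, 0.3]
width: 50.1
grasp_force: 0.0
```

```bash
python3 - <<'E'
from h import *
grab('wrist','w1')
E
```

```text
(no output)
```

View pics/w1.png

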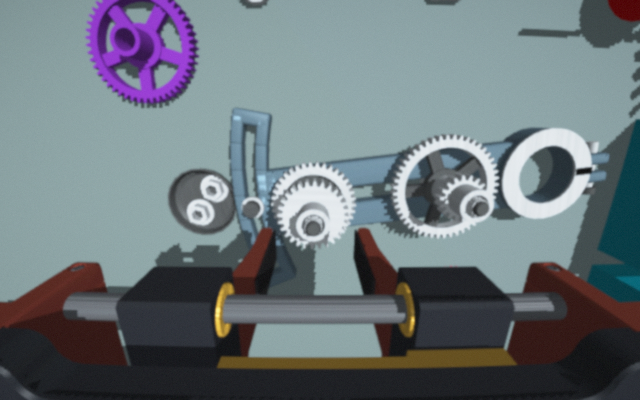

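The pin of the near stud is at about (313,226), centred between the fingertips at (270,232) and (360,232).

```bash
python3 - <<'E'
from h import *
z=load('w1'); print(onplane([(313,226),(480,206)],95,z)); print(onplane([(313,231)],87,z))
E
```

```text
[[ 493.74580377 -194.91975915   95.        ]
 [ 614.33760803 -179.44079086   95.        ]]
[[ 493.71485589 -202.28399299   87.        ]]
```

{"api": "servo_tool", "payload": {
  "rows": [
    [0,0,0,0,-0.005,0.13,50],
    [0,0,0,0,-0.005,0.22,50],
    [0,0,0,0,-0.005,0.25,50],
    [0,0,0,0,-0.005,0.25,50],
    [0,0,0,0,-0.005,0.25,20],
    [0,0,0,0,-0.005,0.25,20],
    [0,0,0,0,-0.005,0.25,20],
    [0,0,0,0,-0.005,0.25,20]
  ]
}}

```text
t: 2.2
ee_pos: [492.8, -198.2, 71.1]
orientation: [2.221, 2.221, 0.001]
ft_force: [0.1, -0.2, 1.9]
width: 24.5
grasp_force: 30.0
```

{"api": "servo_tool", "payload": {
  "rows": [
    [0,0,0,0,0,-0.03,20],
    [0,0,0,0,0,-0.1,20],
    [0,0,0,0,0,-0.2,20],
    [0,0,0,0,0,-0.27,20],
    [0,0,0,0,0,-0.27,20]
  ]
}}

```text
t: 2.82
ee_pos: [493.1, -198.3, 126.1]
orientation: [2.22, 2.22, 0.001]
ft_force: [-1.0, -0.2, -3.9]
width: 24.6
grasp_force: 30.0
```

{"api": "servo_tool", "payload": {
  "rows": [
    [0,0,0,0.1,0,0,20],
    [0,0,0,0.3,0.02,0,20],
    [0,0,0,0.5,0.04,0,20],
    [0,0,0,0.7,0.06,0,20],
    [0,0,0,0.9,0.075,0,20],
    [0,0,0,1,0.075,0,20]
  ]
}}

```text
t: 3.58
ee_pos: [506.3, 4.8, 123.9]
orientation: [-2.218, -2.223, 0.002]
ft_force: [-0.4, 0.3, -3.1]
width: 24.1
grasp_force: 30.0
```

{"api": "servo_tool", "payload": {
  "rows": [
    [0,0,0,0.15,0,0,20],
    [0,0,0,0.35,0,0,20],
    [0,0,0,0.5,0,0.05,20],
    [0,0,0,0.545,0,0.2,20],
    [0,0,0,0.545,0,0.33,20],
    [0,0,0,0.545,0,0.33,20],
    [0,0,0,0.545,0,0.33,20]
  ]
}}

```text
t: 4.45
ee_pos: [507.2, 111.3, 58.9]
orientation: [-2.221, -2.221, 0.0]
ft_force: [-0.7, -0.1, -2.1]
width: 24.5
grasp_force: 30.0
```

```bash
python3 - <<'E'
from h import *
print(ctrl.get_obs()['ee_pos']); grab('wrist','w2');grab('side','s2')
E
```

```text
[507.22125725 111.34332264  58.94569759]
```

View pics/w2.png

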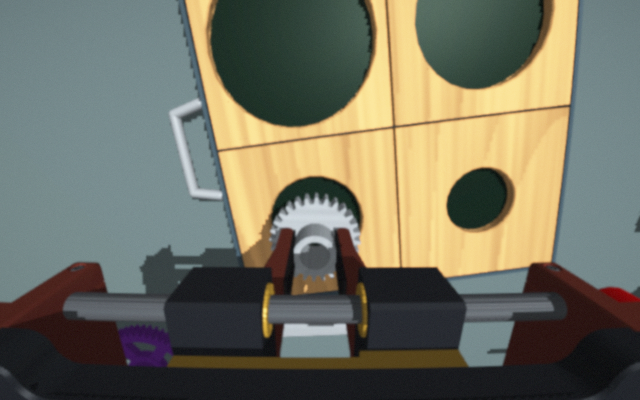

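The gear hangs level in front of the 60 recess. The cross between the four tiles is at (396,127), which gives another check on the drawer centre.

```bash
python3 - <<'E'
from h import *
z=load('w2')
for h in (14,18): print(h,onplane([(396,127)],h,z))
for n in('w2','s2'):
    X=cloud(load(n)).reshape(-1,3); q=X[(X[:,2]>48)&(X[:,2]<60)&(np.hypot(X[:,0]-508,X[:,1]-111)<45)]; print(n,len(q),np.percentile(q,[1,50,99],axis=0).round(1).tolist())
E
```

```text
14 [[566.45023317 183.04007443  14.        ]]
18 [[565.30690627 183.17183244  18.        ]]
w2 2672 [[479.1, 84.3, 48.3], [507.8, 125.4, 53.5], [536.0, 140.6, 59.6]]
s2 230 [[480.2, 82.0, 48.5], [501.4, 96.4, 56.0], [534.5, 129.6, 59.8]]
```

{"api": "servo_tool", "payload": {
  "rows": [
    [0,0,0,0,0.003,0.08,20],
    [0,0,0,0,0.003,0.13,20],
    [0,0,0,0,0.003,0.15,20],
    [0,0,0,0,0.003,0.16,20],
    [0,0,0,0,0.003,0.16,20]
  ]
}}

```text
t: 5.18
ee_pos: [508.0, 111.0, 26.6]
orientation: [-2.221, -2.221, 0.0]
ft_force: [-0.2, 0.3, -3.3]
width: 24.6
grasp_force: 30.0
```

{"api": "servo_tool", "payload": {
  "rows": [
    [0,0,0,0,0,0.005,20],
    [0,0,0,0,0,0.008,20],
    [0,0,0,0,0,0.01,20],
    [0,0,0,0,0,0.01,20]
  ]
}}

```text
t: 5.68
ee_pos: [508.2, 111.1, 25.2]
orientation: [2.221, 2.221, 0.001]
ft_force: [-1.0, -0.9, 4.9]
width: 24.4
grasp_force: 30.0
```

{"api": "servo_tool", "payload": {
  "rows": [
    [0,0,0,0,0,0.0,28],
    [0,0,0,0,0,0.0,34],
    [0,0,0,0,0,0,50],
    [0,0,0,0,0,0,50],
    [0,0,0,0,0,-0.15,50],
    [0,0,0,0,0,-0.4,50],
    [0,0,0,0,0,-0.5,50],
    [0,0,0,0,0,-0.5,50]
  ]
}}

```text
t: 6.68
ee_pos: [509.1, 111.3, 126.1]
orientation: [2.22, 2.22, 0.005]
ft_force: [0.0, -0.3, 0.5]
width: 50.3
grasp_force: 0.0
```

```bash
python3 - <<'E'
from h import *
print(ctrl.get_obs()['ee_pos']);grab('side','s3')
X=cloud(load('s3')).reshape(-1,3); q=X[(np.hypot(X[:,0]-508,X[:,1]-111)<45)&(X[:,2]<60)]
for a,b in((38,46),(18,26)):
    w=q[(q[:,2]>a)&(q[:,2]<b)&(np.hypot(q[:,0]-508,q[:,1]-111)<36)]; print(len(w),np.percentile(w,[1,50,99],axis=0).round(1).tolist())
E
```

```text
[509.11057623 111.25537958 126.12321663]
69 [[496.4, 97.6, 38.1], [508.8, 110.9, 41.9], [521.6, 124.3, 44.9]]
267 [[480.3, 83.6, 18.4], [502.2, 102.5, 22.5], [536.9, 140.4, 25.6]]
```

{"api": "servo_tool", "payload": {
  "rows": [
    [0,0,0,-0.25,0.05,0,50],
    [0,0,0,-0.5,0.15,0,50],
    [0,0,0,-0.75,0.25,0,50],
    [0,0,0,-1,0.35,0,50],
    [0,0,0,-1,0.541,0,50]
  ]
}}

```text
t: 7.35
ee_pos: [614.9, -92.5, 122.4]
orientation: [-2.225, -2.214, 0.004]
ft_force: [1.4, -0.2, -0.2]
width: 50.1
grasp_force: 0.0
```

{"api": "servo_tool", "payload": {
  "rows": [
    [0,0,0,-0.25,0,0,50],
    [0,0,0,-0.47,0,0,50],
    [0,0,0,-0.47,0,0,50],
    [0,0,0,-0.47,0,0,50]
  ]
}}

```text
t: 7.85
ee_pos: [615.2, -182.3, 123.1]
orientation: [-2.22, -2.219, 0.002]
ft_force: [-1.1, 0.1, 0.3]
width: 49.8
grasp_force: 0.0
```

{"api": "servo_tool", "payload": {
  "rows": [
    [0,0,0,0,0.006,0.1,50],
    [0,0,0,0,0.006,0.2,50],
    [0,0,0,0,0.006,0.265,50],
    [0,0,0,0,0.006,0.265,50],
    [0,0,0,0,0.006,0.265,20],
    [0,0,0,0,0.006,0.265,20],
    [0,0,0,0,0.006,0.265,20],
    [0,0,0,0,0.006,0.265,20]
  ]
}}

```text
t: 8.85
ee_pos: [617.7, -183.2, 72.3]
orientation: [2.221, 2.221, 0.001]
ft_force: [-1.7, 0.8, 3.4]
width: 25.7
grasp_force: 30.0
```

{"api": "servo_tool", "payload": {
  "rows": [
    [0,0,0,0,0,-0.03,20],
    [0,0,0,0,0,-0.1,20],
    [0,0,0,0,0,-0.2,20],
    [0,0,0,0,0,-0.28,20],
    [0,0,0,0,0,-0.28,20]
  ]
}}

```text
t: 9.48
ee_pos: [618.7, -183.4, 130.0]
orientation: [2.219, 2.219, 0.003]
ft_force: [-0.6, -0.0, -0.6]
width: 25.5
grasp_force: 30.0
```

{"api": "servo_tool", "payload": {
  "rows": [
    [0,0,0,0.1,0,0,20],
    [0,0,0,0.3,0,0,20],
    [0,0,0,0.5,0.02,0,20],
    [0,0,0,0.7,0.05,0,20],
    [0,0,0,0.9,0.095,0,20],
    [0,0,0,1,0.095,0,20]
  ]
}}

```text
t: 10.22
ee_pos: [635.8, 20.0, 126.8]
orientation: [-2.218, -2.223, 0.001]
ft_force: [-0.5, 0.2, -1.5]
width: 25.6
grasp_force: 30.0
```

{"api": "servo_tool", "payload": {
  "rows": [
    [0,0,0,0.15,0,0,20],
    [0,0,0,0.35,0,0,20],
    [0,0,0,0.5,0,0.05,20],
    [0,0,0,0.555,0,0.2,20],
    [0,0,0,0.555,0,0.33,20],
    [0,0,0,0.555,0,0.33,20],
    [0,0,0,0.555,0,0.33,20]
  ]
}}

```text
t: 11.1
ee_pos: [636.5, 127.9, 62.2]
orientation: [2.222, 2.221, 0.0]
ft_force: [0.6, -1.1, -1.4]
width: 25.5
grasp_force: 30.0
```

```bash
python3 - <<'E'
from h import *
print(ctrl.get_obs()['ee_pos']);grab('wrist','w4');
X=cloud(load('w4')).reshape(-1,3); q=X[(X[:,2]>46)&(X[:,2]<62)&(np.hypot(X[:,0]-637,X[:,1]-128)<35)]; print(len(q),np.percentile(q,[1,50,99],axis=0).round(1).tolist())
E
```

```text
[636.51770788 127.91424074  62.18975607]
1070 [[619.0, 119.5, 46.3], [636.8, 140.2, 55.3], [654.1, 148.4, 61.8]]
```

View pics/w4.png

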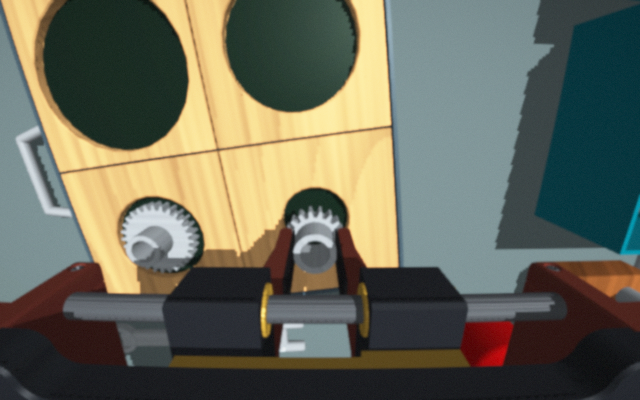

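Gear 60 sits in its recess at (160,235), and gear 40 hangs level over its own recess at (316,215).

{"api": "servo_tool", "payload": {
  "rows": [
    [0,0,0,0,0,0.08,20],
    [0,0,0,0,0,0.14,20],
    [0,0,0,0,0,0.165,20],
    [0,0,0,0,0,0.17,20],
    [0,0,0,0,0,0.17,20]
  ]
}}

```text
t: 11.78
ee_pos: [636.5, 128.1, 27.7]
orientation: [2.221, 2.221, 0.0]
ft_force: [-1.0, 0.1, -1.4]
width: 25.4
grasp_force: 30.0
```

{"api": "servo_tool", "payload": {
  "rows": [
    [0,0,0,0,0,0.003,20],
    [0,0,0,0,0,0.006,20],
    [0,0,0,0,0,0.009,20],
    [0,0,0,0,0,0.009,20]
  ]
}}

```text
t: 12.28
ee_pos: [636.5, 128.1, 26.4]
orientation: [2.221, 2.221, 0.0]
ft_force: [-3.1, -0.3, 4.9]
width: 25.6
grasp_force: 30.0
```

{"api": "servo_tool", "payload": {
  "rows": [
    [0,0,0,0,0,0.0,28],
    [0,0,0,0,0,0.0,34],
    [0,0,0,0,0,0,50],
    [0,0,0,0,0,0,50],
    [0,0,0,0,0,-0.15,50],
    [0,0,0,0,0,-0.4,50],
    [0,0,0,0,0,-0.52,50],
    [0,0,0,-0.2,-0.1,-0.52,50]
  ]
}}

```text
t: 13.28
ee_pos: [619.2, 89.6, 132.7]
orientation: [2.215, 2.222, 0.009]
ft_force: [-0.1, -0.9, -0.0]
width: 49.5
grasp_force: 0.0
```

{"api": "servo_tool", "payload": {
  "rows": [
    [0,0,0,-0.25,-0.1,0,50],
    [0,0,0,-0.5,-0.25,0,50],
    [0,0,0,-0.75,-0.4,0,50],
    [0,0,0,-1,-0.55,0,50],
    [0,0,0,-1,-0.62,0,50]
  ]
}}

```text
t: 13.9
ee_pos: [490.9, -114.5, 130.0]
orientation: [2.226, 2.217, -0.0]
ft_force: [-0.6, 0.5, 0.8]
width: 49.6
grasp_force: 0.0
```

```bash
python3 - <<'E'
from h import *
print(ctrl.get_obs()['ee_pos']);grab('side','s5')
X=cloud(load('s5')).reshape(-1,3)
for c in((637,128),(493,-198),(617,-182.5)):
  for a,b in((38,46),(52,60)):
    w=X[(X[:,2]>a)&(X[:,2]<b)&(np.hypot(X[:,0]-c[0],X[:,1]-c[1])<22)]
    if len(w): print(c,len(w),np.percentile(w,[1,50,99],axis=0).round(1).tolist())
E
```

```text
[ 490.88061416 -114.49591887  129.9794585 ]
(493, -198) 38 [[481.4, -210.7, 38.1], [487.3, -207.9, 41.4], [501.6, -191.0, 45.8]]
(493, -198) 93 [[480.8, -210.2, 52.3], [489.3, -202.9, 56.4], [506.2, -185.9, 59.3]]
(617, -182.5) 32 [[605.0, -195.3, 38.3], [608.4, -190.0, 42.5], [622.7, -174.2, 45.5]]
(617, -182.5) 81 [[605.1, -195.0, 52.2], [613.3, -186.4, 55.9], [630.0, -169.9, 59.7]]
```

{"api": "servo_tool", "payload": {
  "rows": [
    [0,0,0,-0.2,0.004,0,50],
    [0,0,0,-0.4,0.004,0,50],
    [0,0,0,-0.43,0.004,0,50],
    [0,0,0,-0.43,0.004,0,50]
  ]
}}

```text
t: 14.45
ee_pos: [493.4, -197.1, 129.7]
orientation: [-2.221, -2.221, -0.0]
ft_force: [-0.9, 0.1, -0.3]
width: 50.2
grasp_force: 0.0
```

{"api": "servo_tool", "payload": {
  "rows": [
    [0,0,0,0,0,0.1,50],
    [0,0,0,0,0,0.25,50],
    [0,0,0,0,0,0.4,50],
    [0,0,0,0,0,0.45,50],
    [0,0,0,0,0,0.45,50]
  ]
}}

```text
t: 15.08
ee_pos: [493.1, -196.9, 39.6]
orientation: [-2.219, -2.222, 0.001]
ft_force: [-1.0, -0.4, -0.5]
width: 50.1
grasp_force: 0.0
```

Close, then lift by 86 mm.

{"api": "servo_tool", "payload": {
  "rows": [
    [0,0,0,-0.004,0,0.0,20],
    [0,0,0,-0.004,0,0.0,20],
    [0,0,0,-0.004,0,0.0,20],
    [0,0,0,-0.004,0,0.0,20],
    [0,0,0,-0.004,0,0.0,20]
  ]
}}

```text
t: 15.7
ee_pos: [493.3, -199.0, 40.6]
orientation: [2.221, 2.221, 0.0]
ft_force: [-1.6, 0.6, 5.4]
width: 25.2
grasp_force: 30.0
```

{"api": "servo_tool", "payload": {
  "rows": [
    [0,0,0,0,0,-0.03,20],
    [0,0,0,0,0,-0.1,20],
    [0,0,0,0,0,-0.2,20],
    [0,0,0,0,0,-0.3,20],
    [0,0,0,0,0,-0.4,20],
    [0,0,0,0,0,-0.45,20],
    [0,0,0,0,0,-0.45,20]
  ]
}}

```text
t: 16.58
ee_pos: [493.5, -199.0, 130.7]
orientation: [2.221, 2.22, 0.001]
ft_force: [-0.0, 0.0, -5.1]
width: 25.0
grasp_force: 30.0
```

{"api": "servo_tool", "payload": {
  "rows": [
    [0,0,0,0.1,0,0,20],
    [0,0,0,0.3,0.05,0,20],
    [0,0,0,0.5,0.1,0,20],
    [0,0,0,0.7,0.15,0,20],
    [0,0,0,0.9,0.2,0,20],
    [0,0,0,1,0.22,0,20]
  ]
}}

```text
t: 17.32
ee_pos: [536.5, 4.2, 128.9]
orientation: [-2.218, -2.223, 0.002]
ft_force: [-0.1, -0.2, -4.5]
width: 25.6
grasp_force: 30.0
```

{"api": "servo_tool", "payload": {
  "rows": [
    [0,0,0,0.15,0.05,0,20],
    [0,0,0,0.35,0.1,0,20],
    [0,0,0,0.55,0.18,0,20],
    [0,0,0,0.75,0.26,0,20],
    [0,0,0,0.95,0.34,0,20],
    [0,0,0,1,0.41,0,20]
  ]
}}

```text
t: 18.08
ee_pos: [618.1, 204.7, 128.5]
orientation: [-2.217, -2.224, 0.002]
ft_force: [0.2, 0.2, -4.2]
width: 25.2
grasp_force: 30.0
```

{"api": "servo_tool", "payload": {
  "rows": [
    [0,0,0,0.15,0,0,20],
    [0,0,0,0.277,0,0.05,20],
    [0,0,0,0.277,0,0.2,20],
    [0,0,0,0.277,0,0.33,20],
    [0,0,0,0.277,0,0.33,20],
    [0,0,0,0.277,0,0.33,20]
  ]
}}

```text
t: 18.82
ee_pos: [619.1, 257.1, 64.0]
orientation: [-2.221, -2.222, 0.0]
ft_force: [1.5, 0.5, -3.9]
width: 25.2
grasp_force: 30.0
```

```bash
python3 - <<'E'
from h import *
print(ctrl.get_obs()['ee_pos']);grab('wrist','w6');grab('scene','sc6')
X=cloud(load('w6')).reshape(-1,3); q=X[(X[:,2]>48)&(X[:,2]<64)&(np.hypot(X[:,0]-619.5,X[:,1]-256)<55)]; print(len(q),np.percentile(q,[1,50,99],axis=0).round(1).tolist())
a=cv2.imread('pics/w6.png'); b=cv2.imread('pics/sc6.png')[200:360,240:440]
cv2.imwrite('pics/m6.png',np.vstack([a[:, :],cv2.resize(b,(250,200)).repeat(1,0) if 0 else np.zeros((0,640,3),np.uint8)]))
E
```

```text
[619.11519516 257.08613675  63.98105497]
6525 [[581.5, 222.2, 49.0], [619.0, 271.6, 56.1], [657.1, 296.5, 62.8]]
```

View pics/w6.png

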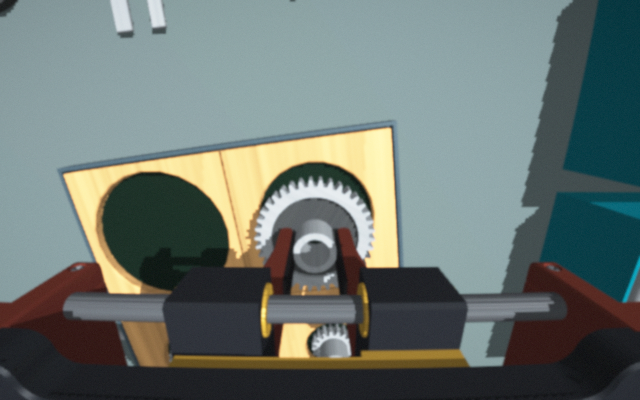

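Gear 80 hangs level over its recess near (315,230), and gear 40 is visible below at (330,342).

{"api": "servo_tool", "payload": {
  "rows": [
    [0,0,0,0,0,0.08,20],
    [0,0,0,0,0,0.14,20],
    [0,0,0,0,0,0.17,20],
    [0,0,0,0,0,0.175,20],
    [0,0,0,0,0,0.175,20]
  ]
}}

```text
t: 19.55
ee_pos: [619.4, 256.7, 28.9]
orientation: [2.221, 2.221, 0.0]
ft_force: [-0.0, -0.2, -4.8]
width: 25.3
grasp_force: 30.0
```

{"api": "servo_tool", "payload": {
  "rows": [
    [0,0,0,0,0,0.003,20],
    [0,0,0,0,0,0.007,20],
    [0,0,0,0,0,0.01,20],
    [0,0,0,0,0,0.01,20]
  ]
}}

```text
t: 20.05
ee_pos: [619.2, 256.6, 26.9]
orientation: [-2.221, -2.222, -0.0]
ft_force: [-0.6, -0.4, -4.3]
width: 25.1
grasp_force: 30.0
```

{"api": "servo_tool", "payload": {
  "rows": [
    [0,0,0,0,0,0.002,20],
    [0,0,0,0,0,0.004,20],
    [0,0,0,0,0,0.006,20],
    [0,0,0,0,0,0.006,20]
  ]
}}

```text
t: 20.55
ee_pos: [619.2, 256.7, 26.7]
orientation: [-2.221, -2.221, -0.0]
ft_force: [-5.2, -1.3, 5.8]
width: 25.2
grasp_force: 30.0
```

{"api": "servo_tool", "payload": {
  "rows": [
    [0,0,0,0,0,0.0,28],
    [0,0,0,0,0,0.0,34],
    [0,0,0,0,0,0,50],
    [0,0,0,0,0,0,50],
    [0,0,0,0,0,-0.15,50],
    [0,0,0,0,0,-0.4,50],
    [0,0,0,0,0,-0.52,50],
    [0,0,0,-0.2,0,-0.52,50]
  ]
}}

```text
t: 21.55
ee_pos: [621.1, 218.8, 132.6]
orientation: [2.216, 2.223, 0.009]
ft_force: [0.2, -0.5, 0.3]
width: 49.9
grasp_force: 0.0
```

{"api": "servo_tool", "payload": {
  "rows": [
    [0,0,0,-0.25,0,0,50],
    [0,0,0,-0.5,0,0,50],
    [0,0,0,-0.75,0,0,50],
    [0,0,0,-1,0,0,50],
    [0,0,0,-1,0,0,50]
  ]
}}

```text
t: 22.18
ee_pos: [619.2, 13.5, 129.7]
orientation: [2.226, 2.217, -0.0]
ft_force: [0.2, 0.3, 0.4]
width: 49.8
grasp_force: 0.0
```

{"api": "servo_tool", "payload": {
  "rows": [
    [0,0,0,-0.25,0,0,50],
    [0,0,0,-0.5,0,0,50],
    [0,0,0,-0.75,0,0,50],
    [0,0,0,-1,0,0,50],
    [0,0,0,-1,-0.007,0,50],
    [0,0,0,-1,-0.007,0,50]
  ]
}}

```text
t: 22.92
ee_pos: [617.7, -182.3, 129.5]
orientation: [-2.221, -2.221, -0.0]
ft_force: [-0.1, 0.1, -0.0]
width: 50.1
grasp_force: 0.0
```

{"api": "servo_tool", "payload": {
  "rows": [
    [0,0,0,0,0,0.1,50],
    [0,0,0,0,0,0.25,50],
    [0,0,0,0,0,0.4,50],
    [0,0,0,0,0,0.45,50],
    [0,0,0,0,0,0.45,50],
    [0,0,0,0,0,0.45,20],
    [0,0,0,0,0,0.45,20],
    [0,0,0,0,0,0.45,20],
    [0,0,0,0,0,0.45,20],
    [0,0,0,0,0,0.45,20]
  ]
}}

```text
t: 24.18
ee_pos: [617.8, -183.5, 40.6]
orientation: [2.221, 2.221, 0.0]
ft_force: [-3.0, 0.5, 6.3]
width: 24.7
grasp_force: 30.0
```

{"api": "servo_tool", "payload": {
  "rows": [
    [0,0,0,0,0,-0.03,20],
    [0,0,0,0,0,-0.1,20],
    [0,0,0,0,0,-0.2,20],
    [0,0,0,0,0,-0.3,20],
    [0,0,0,0,0,-0.4,20],
    [0,0,0,0,0,-0.45,20],
    [0,0,0,0,0,-0.45,20]
  ]
}}

```text
t: 25.05
ee_pos: [618.3, -183.5, 130.8]
orientation: [2.22, 2.22, 0.001]
ft_force: [-0.0, -0.9, -4.4]
width: 25.0
grasp_force: 30.0
```

{"api": "servo_tool", "payload": {
  "rows": [
    [0,0,0,0.1,0,0,20],
    [0,0,0,0.3,-0.05,0,20],
    [0,0,0,0.5,-0.1,0,20],
    [0,0,0,0.7,-0.15,0,20],
    [0,0,0,0.9,-0.2,0,20],
    [0,0,0,1,-0.22,0,20]
  ]
}}

```text
t: 25.8
ee_pos: [572.2, 19.2, 128.8]
orientation: [-2.218, -2.223, 0.002]
ft_force: [0.0, 0.0, -5.4]
width: 25.1
grasp_force: 30.0
```

{"api": "servo_tool", "payload": {
  "rows": [
    [0,0,0,0.15,-0.05,0,20],
    [0,0,0,0.35,-0.1,0,20],
    [0,0,0,0.55,-0.18,0,20],
    [0,0,0,0.75,-0.26,0,20],
    [0,0,0,0.95,-0.34,0,20],
    [0,0,0,1,-0.41,0,20]
  ]
}}

```text
t: 26.55
ee_pos: [491.1, 218.7, 129.4]
orientation: [-2.219, -2.224, -0.0]
ft_force: [-0.1, -0.4, -4.7]
width: 24.8
grasp_force: 30.0
```

{"api": "servo_tool", "payload": {
  "rows": [
    [0,0,0,0.115,0,0,20],
    [0,0,0,0.115,0,0.05,20],
    [0,0,0,0.115,0,0.2,20],
    [0,0,0,0.115,0,0.33,20],
    [0,0,0,0.115,0,0.33,20],
    [0,0,0,0.115,0,0.33,20]
  ]
}}

```text
t: 27.3
ee_pos: [492.2, 239.1, 64.0]
orientation: [2.222, 2.221, 0.0]
ft_force: [0.3, -0.3, -4.9]
width: 24.8
grasp_force: 30.0
```

```bash
python3 - <<'E'
from h import *
print(ctrl.get_obs()['ee_pos']);grab('wrist','w7')
X=cloud(load('w7')).reshape(-1,3); q=X[(X[:,2]>48)&(X[:,2]<64)&(np.hypot(X[:,0]-491,X[:,1]-240)<65)]; print(len(q),np.percentile(q,[1,50,99],axis=0).round(1).tolist())
E
```

```text
[492.16690365 239.14875247  64.0029578 ]
7987 [[444.5, 198.5, 48.5], [490.0, 255.5, 56.3], [540.0, 288.0, 62.4]]
```

View pics/w7.png

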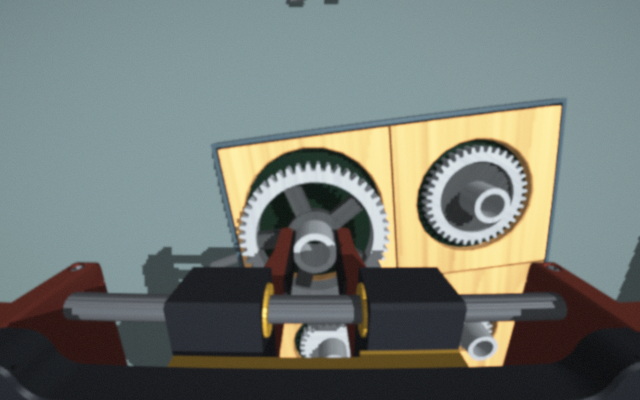

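Gear 80 lies flat in its recess at (474,193), and gear 100 hangs level over the last one at (315,215).

{"api": "servo_tool", "payload": {
  "rows": [
    [0,0,0,0,-0.005,0.08,20],
    [0,0,0,0,-0.005,0.14,20],
    [0,0,0,0,-0.005,0.17,20],
    [0,0,0,0,-0.005,0.175,20],
    [0,0,0,0,-0.005,0.175,20]
  ]
}}

```text
t: 27.98
ee_pos: [490.9, 239.7, 28.7]
orientation: [2.221, 2.221, 0.0]
ft_force: [0.1, -0.5, -4.8]
width: 24.8
grasp_force: 30.0
```

{"api": "servo_tool", "payload": {
  "rows": [
    [0,0,0,0,0,0.003,20],
    [0,0,0,0,0,0.008,20],
    [0,0,0,0,0,0.012,20],
    [0,0,0,0,0,0.014,20],
    [0,0,0,0,0,0.014,20]
  ]
}}

```text
t: 28.6
ee_pos: [490.8, 239.7, 26.5]
orientation: [2.221, 2.221, 0.0]
ft_force: [-2.7, -0.7, 5.5]
width: 24.8
grasp_force: 30.0
```

Contact made. Now I'll release, lift and move back clear of the drawer.

{"api": "servo_tool", "payload": {
  "rows": [
    [0,0,0,0,0,0.0,28],
    [0,0,0,0,0,0.0,34],
    [0,0,0,0,0,0,50],
    [0,0,0,0,0,0,50],
    [0,0,0,0,0,-0.15,50],
    [0,0,0,0,0,-0.4,50],
    [0,0,0,0,0,-0.7,50],
    [0,0,0,0,0,-0.9,50]
  ]
}}

```text
t: 29.6
ee_pos: [491.4, 239.9, 208.6]
orientation: [2.221, 2.221, 0.004]
ft_force: [1.2, -0.6, -1.1]
width: 50.2
grasp_force: 0.0
```

{"api": "servo_tool", "payload": {
  "rows": [
    [0,0,0,-0.25,0,-0.2,50],
    [0,0,0,-0.5,0,-0.2,50],
    [0,0,0,-0.75,0,-0.2,50],
    [0,0,0,-1,0,-0.2,50],
    [0,0,0,-1,0,-0.2,50],
    [0,0,0,-1,0,-0.2,50]
  ]
}}

```text
t: 30.35
ee_pos: [490.8, 39.8, 245.9]
orientation: [-2.222, -2.22, -0.0]
ft_force: [-0.6, 0.5, -0.3]
width: 49.8
grasp_force: 0.0
```

```bash
python3 - <<'E'
from h import *
print(ctrl.get_obs()['ee_pos']);grab('wrist','w8');grab('scene','sc8');grab('side','s8')
for n in('w8','sc8','s8'):
  X=cloud(load(n)).reshape(-1,3)
  for c in((636.5,127.6),(507.7,110.6),(619.5,256.4),(490.7,239.4)):
    w=X[(X[:,2]>36)&(X[:,2]<48)&(np.hypot(X[:,0]-c[0],X[:,1]-c[1])<22)]
    if len(w)>8: p=np.percentile(w,[2,50,98],axis=0); print(n,c,len(w),((p[0]+p[2])/2).round(1)[:2],p[1,2].round(1))
E
```

```text
[490.80611702  39.79471013 245.8847259 ]
w8 (636.5, 127.6) 216 [636.3 128.2] 39.5
w8 (507.7, 110.6) 184 [508.9 110.8] 39.9
w8 (619.5, 256.4) 100 [618.6 248. ] 39.7
w8 (490.7, 239.4) 237 [491.  239.1] 39.6
sc8 (636.5, 127.6) 76 [635.8 128.7] 41.1
sc8 (507.7, 110.6) 69 [507.2 111.2] 40.7
sc8 (619.5, 256.4) 88 [617.9 256.9] 41.0
sc8 (490.7, 239.4) 77 [490.1 240.4] 40.4
s8 (636.5, 127.6) 72 [636.8 128.7] 41.3
s8 (507.7, 110.6) 80 [508.5 110.9] 41.8
s8 (619.5, 256.4) 61 [618.7 256.3] 41.8
s8 (490.7, 239.4) 67 [491.  239.6] 41.4
```

View pics/w8.png

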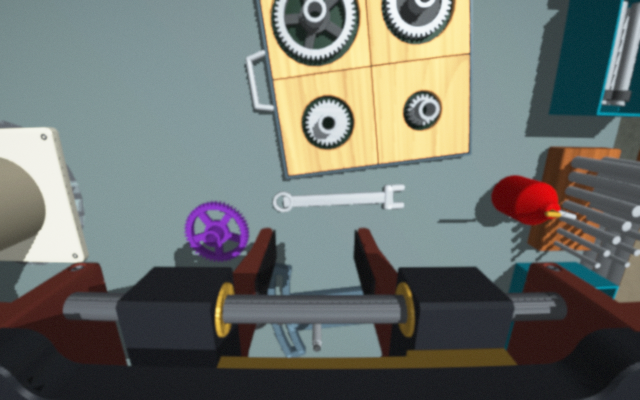

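All four gears lie flat and centred in their recesses: 40 at (422,109), 60 at (328,122), 80 at (418,12) and 100 at (315,20). All hub tops are at about the same height, and the gripper is clear.

```bash
python3 -c "
from workcell import ctrl
print(ctrl.close_job())"
```

```text
the job is handed in; nothing more can be done
None
```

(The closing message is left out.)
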